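# Seat the burner crown of a gas hob on its locating pin

## Robot

A 7-joint arm with a two-finger parallel gripper is mounted at the origin on a cart in front of the work surface, level with it; the furniture and walls round the work are solid. World frame = base frame: x ahead of the robot, y to its left, z up, the work surface at z = 0. Lengths are in m, angles in rad, forces in N, time in s.
With the tool pointing down it reaches from about 0.425 to 0.875 m from the base axis. Payload 4.7 kg.
Tool frame: the origin (TCP) lies midway between the tips of the shut fingers; the grasp point (between the pads) lies ctrl.tcp_to_grasp behind it (ctrl.tcp_to_grasp is the distance from the TCP to the grasp point, in m); z points along the fingers, y is the line along which they close (so a half turn about z gives the same grasp; the last joint's range is limited). The gripper opens to 87 mm and grips with 3 to 60 N. Pads are 19 mm wide; open, the fingers measure 117 mm over their backs; the gripper's body (75 mm by 190 mm) begins 51 mm behind the grasp point.
Start: joints at [1.236, 0.321, -0.07, 1.45, 0.023, 1.371, -0.057], TCP at [0.222, -0.611, 0.223] pointing down, gripper open.
Joint ranges: [-2.86, 2.86], [-0.3, 2.09], [-1.38, 1.24], [0.06, 2.45], [-1.56, 4.7], [0.09, 2.05], [-2.69, 2.69]. Speed limits (rad/s): [2.57, 2.57, 3.14, 3.14, 3.14, 3.14, 3.14].

## Interface

Orientations are given as a unit quaternion [x, y, z, w].
In Python, from cell import ctrl gives the robot as it stands.
- The arm moves only by the shell command python3 -m jog 'ROWS'. ROWS is a JSON object of lists of equal length, an entry for each row: "xyz": the shift along the tool's x, y, z each as a share of 0.03 m, from -1 to 1, a list of three; "spin": the turn about the tool's z as a share of 0.1 rad, from -1 to 1; "grip": the gripper command: -1 is shut, 1 is fully open, values between are in proportion. In form: {"xyz": [[x, y, z], ...], "spin": [spin, ...], "grip": [grip, ...]}. A call has 1 to 12 rows; each row shifts and turns the commanded pose from where the row before left it, along the tool's axes as they then stand; what a row does not reach is not made up. A row lasts 1/10 s, in which the tool goes at most 50 mm and 8.59 degrees, less where a joint would pass 70% of its speed; a pose out of reach is approached as far as the arm can. A call with a number of a shift or a turn outside -1 to 1 is refused whole. A call with a gripper value outside its range is refused whole. The fingers move at their own pace and stop on an object; the grip force is fixed at half the most. Time passes only in rows, so rows that do not move let the fingers close. It gives the time, the measured TCP pose, the force, the opening and the grip force at its end, in the units of the state.
- ctrl.observe(): the state, without advancing time (a new reading comes with each control period).
- ctrl.camera(name): name is "scene" or "top"; returns a dict with "image" (420x560x3 uint8, red, green, blue), "K" (3x3 intrinsics, pixels), "cam_to_world" (4x4, takes a point from camera to world coordinates). Camera axes: x right, y up, looking along -z (the intrinsics and any distortion apply to the point x, -y, -z); pixel columns grow to the right and rows downward; lengths in m; the calibration is good to about 2 mm. A picture is of the moment at which its call begins. There is no depth.
- ctrl.close_job(): hands the job in; it is judged then, once.
The state is a dict: "clock": time; "q": joint angles; "dq": joint speeds; "joint_torque": joint torques, N m; "tcp_pos": TCP position; "orientation": TCP orientation; "contact_force": force on the tool from outside, world axes, zero at the start; "ft_torque": the same for the moment, N m; "width": finger opening in m; "finger_force": force on a finger pad.
Only numpy, scipy, OpenCV 4.12 (cv2) and the standard library are available. Lean on these libraries where they do the work, as an engineer would, in place of code of your own. Each camera call takes 0.05 s, during which the arm holds its last target. There are 200 camera calls.

## Task

The burner crown of the little gas hob was put back after cleaning but stands proud, because its notch is not over the locating pin. Push it round by its ribs with a fingertip until the notch stands over the pin, then press it straight down until it is fully home on the burner cup, and move clear. Do not lift the crown, do not use great force, and leave the other things on the worktop where they are.

Things in the scene. Friction and masses are not known exactly. Their poses are not given: they have to be found in the camera images.
- hob: One-burner table-top gas hob, fixed: white case, steel deck, 230 (x) x 280 (y) mm, deck top 66 mm above the worktop. Origin on the worktop under the middle of the case; x to the back of the hob (tap knob at the front, -x), z up. The vertical burner axis is at x = -12 mm, y = 0. The seat on the aluminium burner cup is 80 mm above the worktop. The deck beside the burner is empty.
- crown: Burner crown: round aluminium flange, 104 mm across, 9 mm thick, black top. Origin on the burner axis in the flange's underside, z up; notch on its -x side. On top three black radial ribs, 8 mm thick, 14 mm high, out to 47 mm radius, at 0, 120 and 240 degrees from its +x axis, meeting in a round boss of 22 mm diameter, as high. Underside 89 mm above the worktop at the start, 80 mm when home.
- burner_turn (a joint): Turn of the crown about the burner axis (rad), positive counterclockwise seen from above; starts between 0.6 and 5.7. The notch stands over the pin at 0 and again at 6.283; stops at -1.2 and 7.48. The crown stays centred, turns against about 0.05 N m of friction and stays where it is left.
- boss_top (a point): Middle of the flat top of the crown's boss, on the burner axis: 112 mm above the worktop at the start, 103 mm when home. The place to press. A spring ring in the cup grips the crown's sleeve, so it does not drop by itself: pushing it down takes about 5 N. Off the pin it goes down only 1 to 3 mm and lands on the pin; it goes home if the notch is within about 4 degrees of the pin.
- notch (a point): Middle of the notch in the crown's rim, 51.5 mm from the burner axis, at the height of the flange's underside. The notch goes through the whole flange, is open to the rim, 12 mm wide at its root, 15.5 mm at the rim and 8.5 mm deep.
- pin (a point): Tip of the fixed locating pin, 51.5 mm from the burner axis toward the front (-x) of the hob: an upright steel pin, 8 mm thick with a round end, 88 mm above the worktop, standing on a small tab that juts out of the cup at the front. It half shows past the crown's rim.
- pan_support: Bystander: the hob's black wire pan support, 181 mm across and 35 mm high, taken off and laid on the worktop at the right of the hob. Origin in the middle of its underside.
- moka_pot: Bystander: aluminium moka pot, 98 x 155 x 174 mm, standing on the worktop at the left of the hob. Origin in the middle of its underside.
- lighter: Bystander: long gas lighter, 226 x 30 x 18 mm, lying on the worktop along the hob's left side. Origin in the middle of its underside.
- cup: Bystander: white espresso cup, 59 x 77 x 52 mm, on the worktop at the far left front. Origin in the middle of its underside.
- timer: Bystander: round white kitchen timer, 66 x 66 x 52 mm, on the worktop at the far right. Origin in the middle of its underside.

How it is judged:
By the outcome, as a careful person would: the job done as asked, in the order asked, and still so for the second after the job is handed in, with the robot touching nothing.
It also fails if it takes over 64 s, if anything falls off the work surface, if the arm or the gripper's body presses on something with over 40 N, if the wrist force passes 120 N, or if a joint passes its speed limit or range.

## Working session

There is one attempt and no reset: what is moved stays moved. The work goes in short steps, Python scripts to look and compute and a shell command to move; the robot and the scene stay as the last step left them, time stands still between calls to the robot, and variables do not carry over. Pictures are saved under pics/ and viewed, at most 10 in all, crops included, and the job is handed in when it is done.

```bash
mkdir -p pics; python3 - <<'E'
from cell import ctrl
import cv2,numpy as np
for n in("scene","top"):
    c=ctrl.camera(n);cv2.imwrite(f"pics/{n}0.png",c["image"][:,:,::-1]);print(n,c["K"].round(1).tolist(),c["cam_to_world"].round(4).tolist())
s=ctrl.observe();print(s,ctrl.tcp_to_grasp)
E
```

```text
scene [[505.7, 0.0, 280.1], [0.0, 505.7, 210.6], [0.0, 0.0, 1.0]] [[0.6945, 0.5612, -0.4503, -0.2823], [-0.7194, 0.5281, -0.4512, -0.8857], [-0.0154, 0.6373, 0.7705, 1.5041], [0.0, 0.0, 0.0, 1.0]]
top [[409.7, 0.0, 273.0], [0.0, 409.7, 208.9], [0.0, 0.0, 1.0]] [[0.0028, 0.9831, -0.1831, 0.2958], [-1.0, 0.0012, -0.009, -0.0504], [-0.0087, 0.1831, 0.9831, 1.4834], [0.0, 0.0, 0.0, 1.0]]
{'clock': 0.1, 'q': array([ 1.23609492,  0.32176544, -0.07010412,  1.45158424,  0.02260571,
        1.37078817, -0.05692181]), 'dq': array([-0.00042   , -0.00157427, -0.00075542, -0.00240895, -0.00170135,
       -0.00227761,  0.00035522]), 'joint_torque': array([ 2.85445576e-04, -4.92572451e+01, -4.05467357e-01, -3.13398206e+01,
       -6.41142810e-02,  3.94806708e-02,  6.96416305e-05]), 'tcp_pos': array([ 0.22194179, -0.61039537,  0.22154459]), 'orientation': array([ 9.84828044e-01,  1.73530837e-01, -1.98378570e-04, -8.56270574e-04]), 'contact_force': array([ 0.74174138, -0.57313084, -0.12414896]), 'ft_torque': array([ 0.05366487, -0.02183268,  0.02243835]), 'finger_force': 0.0, 'width': 0.087270985283161} 0.0187
```

View pics/top0.png

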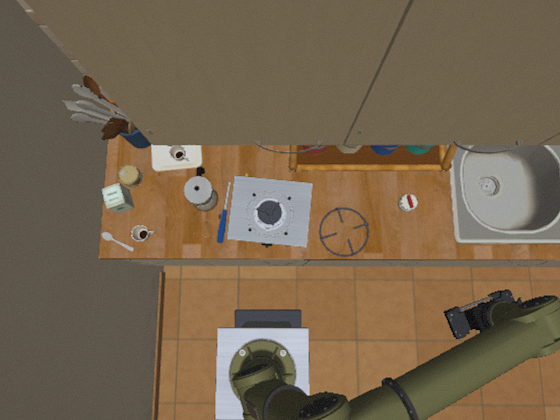

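View pics/scene0.png

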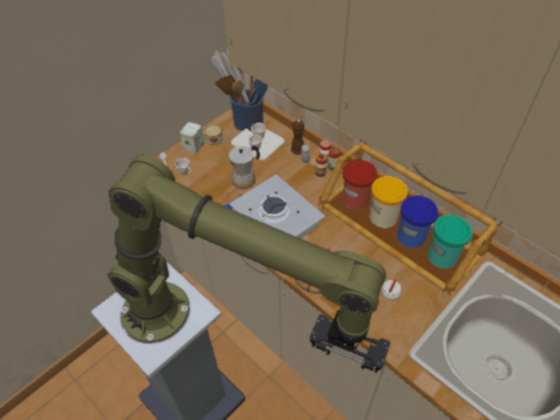

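Top view: the hob's crown is near (269,212), the hob corners near (232,177)–(308,247), the pan support at (344,232) and the moka pot at (200,193). Scene view: the crown is at about (274,206). I'll zoom in on both.

```bash
python3 - <<'E'
import cv2,numpy as np
a=cv2.imread("pics/top0.png")[168:258,222:322];b=cv2.imread("pics/scene0.png")[170:250,225:330]
A=cv2.resize(a,(800,720),interpolation=cv2.INTER_CUBIC)[:600]
B=cv2.resize(b,None,fx=4,fy=4,interpolation=cv2.INTER_CUBIC)
cv2.imwrite("pics/c1.png",A)
E
cat > h.py <<'E'
from cell import ctrl
import cv2,numpy as np
def ray(c,u,v):
    K=c["K"];T=c["cam_to_world"];d=np.array([(u-K[0,2])/K[0,0],-(v-K[1,2])/K[1,1],-1]);return T[:3,3],T[:3,:3]@d
def onz(c,u,v,z):
    o,d=ray(c,u,v);return o+d*(z-o[2])/d[2]
E
```

```text
(no output)
```

View pics/c1.png

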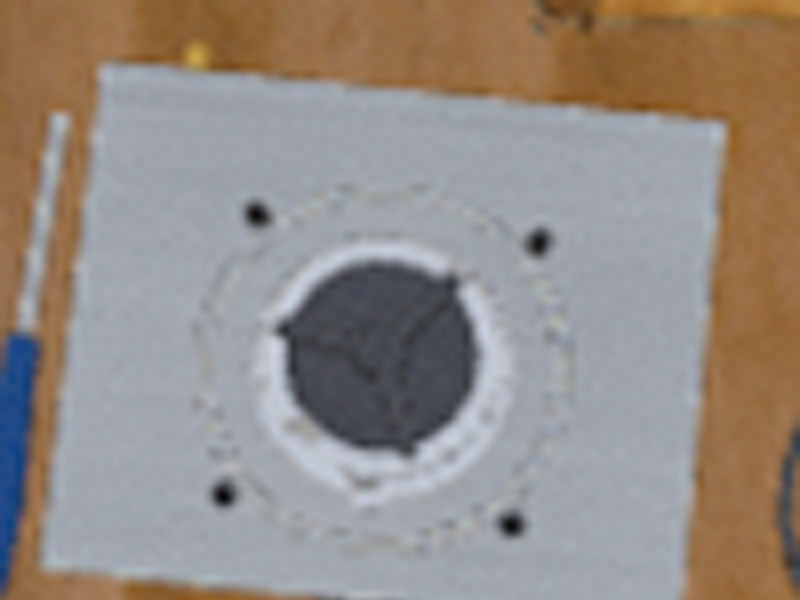

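The crop shows the rib tips at about (455,280), (283,328) and (408,450), centred near (383,355). A dark notch shows at (300,428), opposite the first rib, and the pin at (365,483). So the crown needs about +40° counterclockwise. Next I'll measure it and check in the scene view.

```bash
python3 - <<'E'
from h import *
c=ctrl.camera("top");im=c["image"]
hsv=cv2.cvtColor(im,cv2.COLOR_RGB2HSV)
roi=np.zeros(im.shape[:2],np.uint8);roi[168:258,222:322]=1
m=((hsv[...,1]<60)&(hsv[...,2]>110)).astype(np.uint8)*roi
m=cv2.morphologyEx(m,cv2.MORPH_CLOSE,np.ones((5,5)))
k=max(cv2.findContours(m,0,1)[0],key=cv2.contourArea)
r=cv2.minAreaRect(k);P=np.array([onz(c,*p,.066)for p in cv2.boxPoints(r)]);print("deck",P.round(4).tolist(),P.mean(0))
for i in range(4):
    e=P[(i+1)%4]-P[i];print(np.linalg.norm(e),np.degrees(np.arctan2(e[1],e[0])))
d=((im.max(2)<110)&(roi>0)).astype(np.uint8);
k=max(cv2.findContours(d,0,1)[0],key=cv2.contourArea);(u,v),R=cv2.minEnclosingCircle(k);M=cv2.moments(k);print(u,v,R,M['m10']/M['m00'],M['m01']/M['m00'])
C=onz(c,M['m10']/M['m00'],M['m01']/M['m00'],.1);print("crown",C)
f=lambda x,y,z:onz(c,222+x/8-.44,168+y/8-.44,z)
rb=[f(455,280,.112),f(283,328,.112),f(408,450,.112)];C2=np.mean(rb,0);print("ribs ctr",C2,[np.degrees(np.arctan2(*(p-C2)[1::-1])) for p in rb],[np.linalg.norm(p-C2) for p in rb])
for n,p in(("notch",f(300,428,.098)),("pin",f(365,483,.088))): w=p-C2;print(n,p,np.degrees(np.arctan2(w[1],w[0])),np.hypot(*w[:2]))
b=cv2.imread("pics/scene0.png")[180:235,235:315];cv2.imwrite("pics/c2.png",cv2.resize(b,None,fx=8,fy=8,interpolation=2))
E
```

```text
deck [[0.4545, 0.1444, 0.066], [0.6857, 0.1274, 0.066], [0.6543, -0.1788, 0.066], [0.4253, -0.1531, 0.066]] [ 0.55496545 -0.01505045  0.066     ]
0.23184340212997592 -4.203392311830895
0.3077743396679581 -95.85611527793107
0.2304493729390305 173.60805296129715
0.29893536051236 84.39451954820403
269.0384521484375 211.96153259277344 12.67363166809082 269.1003316749585 212.0203150912106
crown [ 0.54238467 -0.02431971  0.1       ]
ribs ctr [ 0.5416737  -0.02524966  0.112     ] [np.float64(-44.63428671359842), np.float64(76.03889694578932), np.float64(-165.06071595279985)] [np.float64(0.04415705641427123), np.float64(0.04349221962818693), np.float64(0.043381808129519854)]
notch [0.51127794 0.00993609 0.098     ] 130.82261179242172 0.046496650982681284
pin [ 0.48898312 -0.01776594  0.088     ] 171.9162651662481 0.05321938917702091
```

View pics/c2.png

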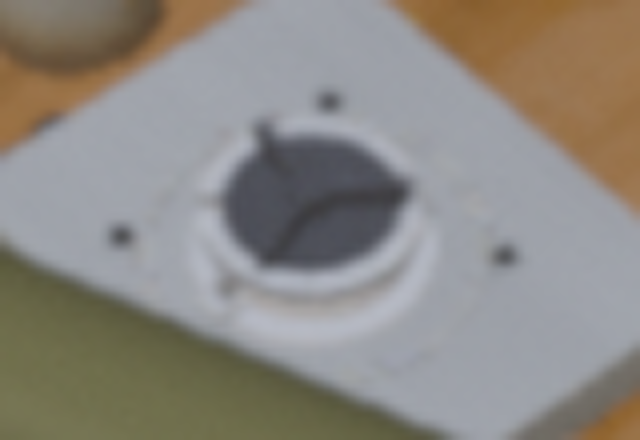

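Scene view: the notch shows at (210,200) and the pin at (230,290), which agrees with the top view. Rib 0 is at about -44.6° and the target is about -5.5°, so roughly +39° is needed. I'll push the rib at -165°, since the tool is already nearly square to it.

```bash
python3 -m jog '{"xyz":[[0.5,-0.5,0],[0.9,-0.9,0],[0.9,-0.9,0],[0.9,-0.9,0],[0.9,-0.9,0],[0.9,-0.9,0],[0.9,-0.9,0],[0.9,-0.9,0],[0.9,-0.9,0],[0.9,-0.9,0],[0.9,-0.9,0],[0.9,-0.9,0]],"spin":[0,0,0,0,0,0,0,0,0,0,0,0],"grip":[-1,-1,-1,-1,-1,-1,-1,-1,-1,-1,-1,-1]}'
cat >> h.py <<'E'
C=np.array([.5417,-.0248])
def go(x,y,z,ang):
    s=ctrl.observe();q=s["orientation"];t=2*np.arctan2(q[1],q[0]);p=s["tcp_pos"];d=np.array([x,y])-p[:2]
    ca,sa=np.cos(t),np.sin(t);sh=np.array([d@[ca,sa],d@[sa,-ca],p[2]-z])/.03
    print("t",s["clock"].__round__(2),"xang",np.degrees(t).round(2),"tcp",p.round(4),"shift",sh.round(3),"spin",((t-np.radians(ang))/.1).round(3),"F",s["contact_force"].round(1))
E
python3 -c "from h import *;go(.5014,-.0048,.125,15)"
```

```text
clock: 1.35
tcp_pos: [0.409, -0.2095, 0.2224]
orientation: [0.985, 0.173, -0.0, 0.0]
contact_force: [0.4, -0.0, -0.0]
width: 0.0025
finger_force: 0.0
t 1.35 xang 19.98 tcp [ 0.409  -0.2095  0.2224] shift [ 5.227 -5.359  3.248] spin 0.869 F [ 0.4 -0.  -0. ]
```

```bash
python3 -m jog '{"xyz":[[0.9,-0.9,0],[0.9,-0.9,0],[0.9,-0.9,0],[0.9,-0.9,0],[0.9,-0.9,0],[0.5,-0.6,0],[0.23,-0.26,0],[0,0,0],[0,0,0]],"spin":[0,0,0,0,0,0,0,0.87,0],"grip":[-1,-1,-1,-1,-1,-1,-1,-1,-1]}'
python3 -c "
from h import *
go(.5014,-.0048,.13,15)
c=ctrl.camera('top');cv2.imwrite('pics/c3.png',cv2.resize(c['image'][150:260,190:330],None,fx=5,fy=5,interpolation=2)[:,:,::-1])"
```

```text
clock: 2.25
tcp_pos: [0.5009, -0.007, 0.2223]
orientation: [0.991, 0.13, -0.0, 0.0]
contact_force: [0.0, -0.3, 0.1]
width: 0.0007
finger_force: 0.0
t 2.25 xang 14.95 tcp [ 0.5009 -0.007   0.2223] shift [ 0.034 -0.068  3.075] spin -0.008 F [ 0.  -0.3  0.1]
```

View pics/c3.png

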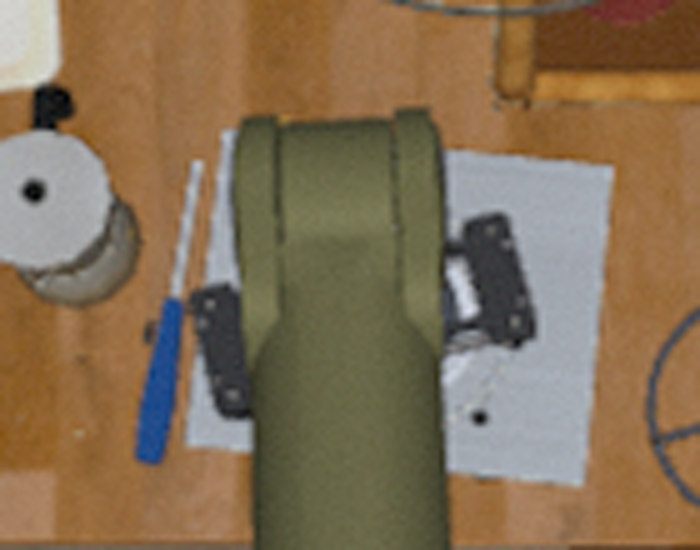

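The view shows the gripper over the hob, clear of the moka pot (left, about (50,200)). The crown is hidden by the arm. Descending beside the rib.

```bash
python3 -m jog '{"xyz":[[0,-0.07,0.7],[0,0,0.9],[0,0,0.9],[0,0,0.7],[0,0,0.4],[0,0,0.2],[0,0,0.15],[0,0,0]],"spin":[0,0,0,0,0,0,0,0],"grip":[-1,-1,-1,-1,-1,-1,-1,-1]}'
python3 -c "
from h import *
go(.5014,-.0048,.103,15)"
python3 -m jog '{"xyz":[[0,0.06,0],[0,0.06,0],[0,0.06,0],[0,0,0]],"spin":[0,0,0,0],"grip":[-1,-1,-1,-1]}'
```

```text
clock: 3.1
tcp_pos: [0.5009, -0.0045, 0.1043]
orientation: [0.991, 0.131, 0.0, 0.0]
contact_force: [0.0, -0.2, 0.2]
width: 0.0004
finger_force: 0.0
t 3.1 xang 15.0 tcp [ 0.5009 -0.0045  0.1043] shift [0.013 0.014 0.043] spin -0.0 F [ 0.  -0.2  0.2]
clock: 3.5
tcp_pos: [0.5024, -0.0099, 0.1043]
orientation: [0.991, 0.13, 0.0, 0.0]
contact_force: [0.1, 0.9, 0.4]
width: 0.0004
finger_force: 0.0
```

```bash
for i in 1 2 3; do python3 -m jog '{"xyz":[[0,0.06,0],[0,0,0]],"spin":[0,0],"grip":[-1,-1]}' | grep -E "tcp|contact"; done
python3 -c "
from h import *
c=ctrl.camera('scene');cv2.imwrite('pics/c4.png',cv2.resize(c['image'][170:240,230:320],None,fx=7,fy=7,interpolation=2)[:,:,::-1])"
```

```text
tcp_pos: [0.5026, -0.0115, 0.1041]
contact_force: [-0.1, -0.4, 0.0]
tcp_pos: [0.503, -0.0132, 0.104]
contact_force: [0.0, -0.6, -1.2]
tcp_pos: [0.5035, -0.015, 0.104]
contact_force: [0.2, 0.3, 0.5]
```

View pics/c4.png

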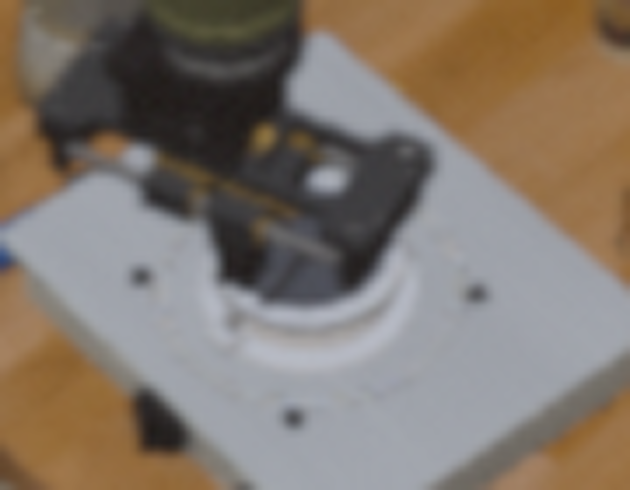

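The scene view shows the fingertip just to the left of the rib, at about (245,270), above the flange. The pin is at (235,318). Now the arc push about the burner axis.

```bash
python3 -m jog '{"xyz":[[-0.036,0.069,0],[-0.036,0.069,0],[-0.036,0.069,0],[-0.036,0.069,0],[0,0,0]],"spin":[-0.6,-0.6,-0.6,-0.6,0],"grip":[-1,-1,-1,-1,-1]}'
python3 -c "from h import *;go(.5,0,.103,15);print(ctrl.observe()['tcp_pos'][:2]-C)"
python3 -m jog '{"xyz":[[-0.036,0.069,0],[-0.036,0.069,0],[-0.036,0.069,0],[-0.036,0.069,0],[-0.036,0.069,0],[0,0,0]],"spin":[-0.6,-0.6,-0.6,-0.6,-0.6,0],"grip":[-1,-1,-1,-1,-1,-1]}'
python3 -c "
from h import *
go(.5,0,.103,15);print(ctrl.observe()['tcp_pos'][:2]-C)
c=ctrl.camera('scene');cv2.imwrite('pics/c5.png',cv2.resize(c['image'][170:240,230:320],None,fx=7,fy=7,interpolation=2)[:,:,::-1])"
```

```text
clock: 4.65
tcp_pos: [0.5023, -0.0238, 0.104]
orientation: [0.969, 0.248, 0.0, -0.0]
contact_force: [0.3, 0.9, -0.7]
width: 0.0003
finger_force: 0.2
t 4.65 xang 28.75 tcp [ 0.5023 -0.0238  0.104 ] shift [ 0.316 -0.732  0.034] spin 2.4 F [ 0.3  0.9 -0.7]
[-0.03944848  0.00098494]
clock: 5.25
tcp_pos: [0.5038, -0.0354, 0.104]
orientation: [0.921, 0.39, -0.0, -0.0]
contact_force: [-0.2, 0.6, -0.5]
width: 0.0003
finger_force: 0.2
t 5.25 xang 45.87 tcp [ 0.5038 -0.0354  0.104 ] shift [ 0.757 -0.913  0.032] spin 5.387 F [-0.2  0.6 -0.5]
[-0.0378529  -0.01055335]
```

View pics/c5.png

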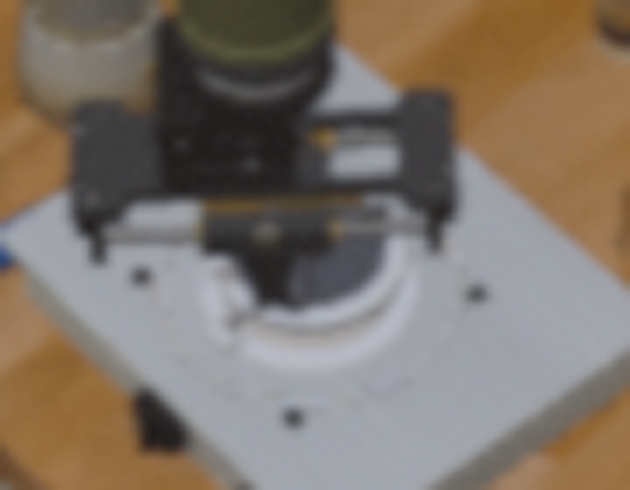

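The scene view shows the fingertip at (265,290), the notch gap near (235,290) and the pin at (235,318). A little more push is needed. Then I'll raise the tool and move it aside to measure.

```bash
python3 -m jog '{"xyz":[[-0.03,0.057,0],[-0.03,0.057,0],[0,0,0],[0,-0.15,0],[0,0,-0.9],[0,0,-0.9],[-0.9,0,-0.9],[-0.9,0,-0.5],[-0.9,0,0],[-0.9,0,0],[0,0,0]],"spin":[-0.5,-0.5,0,0,0,0,0,0,0,0,0],"grip":[-1,-1,-1,-1,-1,-1,-1,-1,-1,-1,-1]}'
python3 -c "
from h import *
go(.5,0,.103,15)
c=ctrl.camera('scene');d=ctrl.camera('top');
a=cv2.resize(c['image'][175:235,235:315],None,fx=8,fy=8,interpolation=2);
b=cv2.resize(d['image'][185:240,240:300],None,fx=8,fy=8,interpolation=2);
cv2.imwrite('pics/c6s.png',a[:,:,::-1]);cv2.imwrite('pics/c6t.png',b[:,:,::-1])
im=np.zeros((600,800,3),np.uint8);a2=cv2.resize(a,(400,300));im[:300,:400]=a2;b2=b[:,:];im[300:,:]=0
im=np.zeros((480,800,3),np.uint8);im[:300,:400]=cv2.resize(a,(400,300));im[:440,400:]=b[:,40:440];cv2.imwrite('pics/c6.png',im[:,:,::-1])"
```

```text
clock: 6.4
tcp_pos: [0.4324, -0.1243, 0.2001]
orientation: [0.902, 0.432, -0.001, 0.001]
contact_force: [0.6, 1.4, -0.5]
width: 0.0004
finger_force: 0.0
t 6.4 xang 51.24 tcp [ 0.4324 -0.1243  0.2001] shift [ 4.641 -0.837  3.236] spin 6.326 F [ 0.6  1.4 -0.5]
```

View pics/c6.png

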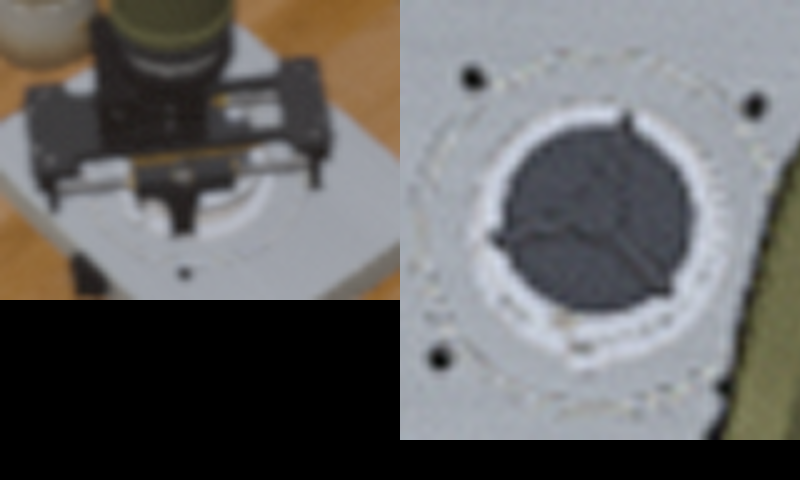

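The top view is unobstructed. The rib tips are at (625,120), (497,238) and (668,292), the notch at (563,318) and the pin at (582,348). Computing the remaining angle.

```bash
cat >> h.py <<'E'
def ang(w): return np.degrees(np.arctan2(w[1],w[0]))
E
python3 - <<'E'
from h import *
c=ctrl.camera('top')
f=lambda x,y,z:onz(c,240+(x-360)/8-.44,185+y/8-.44,z)
rb=[f(625,120,.112),f(497,238,.112),f(668,292,.112)];C2=np.mean(rb,0)
a=[ang(p-C2) for p in rb];print(C2,a,np.mean([a[0],a[1]-120,a[2]+120]))
print("notch",ang(f(563,318,.098)-C2)-180,"pin",ang(f(582,348,.088)-C2)-180)
h=[f(472,78,.066),f(755,105,.066),f(440,358,.066),f(725,385,.066)]
print("holes",np.mean(h,0),ang(h[1]-h[0])+90,ang(h[3]-h[2])+90,ang(h[0]-h[2]),ang(h[1]-h[3]))
im=c['image'];hsv=cv2.cvtColor(im,cv2.COLOR_RGB2HSV)
m=((hsv[...,1]<50)&(hsv[...,2]>120)).astype(np.uint8);m[:,:222]=0;m[:,322:]=0;m[:168]=0;m[258:]=0
# left and top edges by line fits
L=[(np.flatnonzero(m[r])[0],r) for r in range(185,235)];T=[(x,np.flatnonzero(m[:,x])[0]) for x in range(240,300)]
for pts in(L,T):
    P=np.array([onz(c,*p,.066)[:2] for p in pts],np.float32);l=cv2.fitLine(P,cv2.DIST_HUBER,0,.01,.01).ravel();print("edge",ang(l[:2]))
E
```

```text
[ 0.54167467 -0.02467602  0.112     ] [np.float64(-15.908252539281602), np.float64(102.51414363871869), np.float64(-136.93974322372287)] -16.77795070809526
notch -19.133110301060867 pin -6.952703031679022
holes [ 0.54367704 -0.02441884  0.066     ] -5.521224750910278 -5.351043075600458 -5.718682122790848 -6.223931044107866
edge 4.0405917
edge 84.13691
```

The crown is at about -16.8° and the hob yaw is about -5.7°, so about 11° (0.194 rad) remains. I'll return by the same path and continue the arc.

```bash
python3 -m jog '{"xyz":[[0.9,0,0],[0.9,0,0],[0.9,0,0.5],[0.9,0,0.9],[0,0,0.9],[0,0,0.9],[0,0,0],[0,0.15,0],[0,0,0]],"spin":[0,0,0,0,0,0,0,0,0],"grip":[-1,-1,-1,-1,-1,-1,-1,-1,-1]}'
python3 -c "from h import *;go(.5,0,.103,15)"
python3 -m jog '{"xyz":[[-0.03,0.057,0],[-0.03,0.057,0],[-0.03,0.057,0],[-0.027,0.05,0],[0,0,0],[0,-0.15,0],[0,0,-0.9],[0,0,-0.9],[-0.9,0,-0.9],[-0.9,0,-0.5],[-0.9,0,0],[-0.9,0,0]],"spin":[-0.5,-0.5,-0.5,-0.44,0,0,0,0,0,0,0,0],"grip":[-1,-1,-1,-1,-1,-1,-1,-1,-1,-1,-1,-1]}'
python3 -c "
from h import *
go(.5,0,.103,15)
d=ctrl.camera('top')
b=cv2.resize(d['image'][185:240,240:300],None,fx=8,fy=8,interpolation=2);
cv2.imwrite('pics/c7.png',b[:,:,::-1])"
```

```text
clock: 7.45
tcp_pos: [0.5066, -0.039, 0.1055]
orientation: [0.9, 0.436, 0.001, 0.0]
contact_force: [0.0, -0.2, -0.6]
width: 0.0004
finger_force: 0.4
t 7.45 xang 51.65 tcp [ 0.5066 -0.039   0.1055] shift [ 0.884 -0.98   0.083] spin 6.397 F [ 0.  -0.2 -0.6]
clock: 8.65
tcp_pos: [0.4553, -0.1407, 0.2016]
orientation: [0.854, 0.521, 0.001, 0.002]
contact_force: [-0.5, -0.6, -0.5]
width: 0.0005
finger_force: 0.0
t 8.65 xang 62.74 tcp [ 0.4553 -0.1407  0.2016] shift [ 4.85  -0.824  3.286] spin 8.332 F [-0.5 -0.6 -0.5]
```

View pics/c7.png

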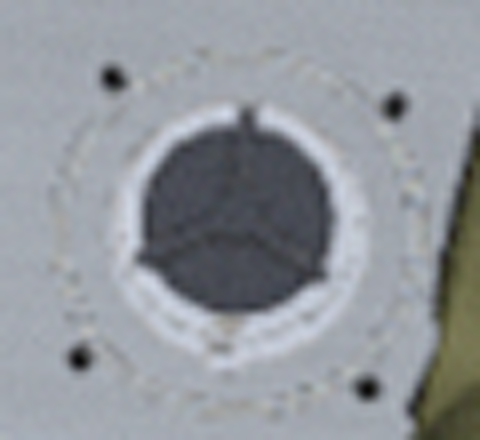

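The rib tips are now at (247,117), (142,257) and (322,275), the notch at (230,322) and the pin at (221,348). That looks nearly aligned.

```bash
python3 - <<'E'
from h import *
c=ctrl.camera('top')
f=lambda x,y,z:onz(c,240+x/8-.44,185+y/8-.44,z)
rb=[f(247,117,.112),f(142,257,.112),f(322,275,.112)];C2=np.mean(rb,0)
a=[ang(p-C2) for p in rb];print(C2,a,np.mean([a[0],a[1]-120,a[2]+120]))
# rib tip refinement: dark pixels outside disc (r 43-47mm) at rib height
im=c['image'].astype(float).max(2);cu,cv_=240+237/8-.44,185+216/8-.44
big=cv2.resize(im[185:240,240:300],None,fx=8,fy=8,interpolation=2)
for th in range(-180,180,1):0
ths=np.arange(-180,180,.5);prof=[]
K=c["K"];T=c["cam_to_world"]
def proj(P):
    q=T[:3,:3].T@(P-T[:3,3]);return K[0,2]-K[0,0]*q[0]/q[2],K[1,2]+K[1,1]*q[1]/q[2]
im32=im.astype(np.float32)
def P(ctr,r,z):
    uv=np.array([proj(np.array([ctr[0]+r*np.cos(np.radians(t)),ctr[1]+r*np.sin(np.radians(t)),z])) for t in ths],np.float32)
    return cv2.remap(im32,uv[None,:,0],uv[None,:,1],cv2.INTER_LINEAR)[0]
pr=(P(C2,.043,.112)+P(C2,.045,.112))/2
for t0 in(-5,115,-125):
    s=np.abs(ths-t0)<22;w=np.clip(np.median(pr)-20-pr[s],0,None);print(t0,(w*ths[s]).sum()/w.sum())
print("notch",ang(f(230,322,.098)-C2)-180,"pin",ang(f(221,348,.088)-C2)-180)
x,y=C2[:2];go(x,y,.14,62.7)
E
```

```text
[ 0.54181463 -0.0248198   0.112     ] [np.float64(-5.427919150336531), np.float64(113.75361639832967), np.float64(-125.02598865912657)] -5.566763803711144
-5 -5.341440511819239
115 115.13671337757127
-125 -126.25831664774427
notch -3.9961851187783566 pin -7.541353275956027
t 8.75 xang 62.37 tcp [ 0.4536 -0.1437  0.2007] shift [4.875 0.766 2.022] spin -0.058 F [-0.1  0.5 -0.3]
```

Aligned to within about 1°. Moving over the boss and pressing.

```bash
python3 -m jog '{"xyz":[[0.9,0.15,0],[0.9,0.15,0],[0.9,0.15,0],[0.9,0.15,0],[0.9,0.12,0],[0.375,0.046,0.3],[0,0,0.9],[0,0,0.8],[0,0,0.4],[0,0,0.2],[0,0,0]],"spin":[0,0,0,0,0,0,0,0,0,0,0],"grip":[-1,-1,-1,-1,-1,-1,-1,-1,-1,-1,-1]}' >/dev/null
python3 -c "from h import *;go(.5417,-.0248,.113,62.7)"
```

```text
t 9.85 xang 62.78 tcp [ 0.5426 -0.0199  0.122 ] shift [-0.157  0.049  0.301] spin 0.014 F [-0.4  0.2 -0.3]
```

```bash
python3 -m jog '{"xyz":[[-0.157,0.049,0],[0,0,0.15],[0,0,0.1],[0,0,0.05],[0,0,0.05],[0,0,0]],"spin":[0,0,0,0,0,0],"grip":[-1,-1,-1,-1,-1,-1]}' |grep -E "tcp|contact"
for i in 1 2 3; do python3 -m jog '{"xyz":[[0,0,0.05],[0,0,0]],"spin":[0,0],"grip":[-1,-1]}' |grep -E "tcp|contact"; done
```

```text
tcp_pos: [0.5418, -0.025, 0.1117]
contact_force: [-0.6, -0.1, 3.8]
tcp_pos: [0.5419, -0.0251, 0.1103]
contact_force: [-2.0, -0.2, 4.0]
tcp_pos: [0.5418, -0.0251, 0.1086]
contact_force: [-1.6, -0.5, 2.7]
tcp_pos: [0.5418, -0.0251, 0.107]
contact_force: [-2.0, -0.8, 4.0]
```

It is past the 3 mm pin-landing depth, so the notch is over the pin. Pressing on until it bottoms.

```bash
for i in 1 2 3 4; do python3 -m jog '{"xyz":[[0,0,0.04],[0,0,0]],"spin":[0,0],"grip":[-1,-1]}' |grep -E "tcp|contact"; done
```

```text
tcp_pos: [0.5418, -0.025, 0.1058]
contact_force: [-1.0, -0.7, 3.7]
tcp_pos: [0.5418, -0.025, 0.1045]
contact_force: [-1.4, -0.3, 4.0]
tcp_pos: [0.5418, -0.0251, 0.1034]
contact_force: [-1.2, -1.1, 4.6]
tcp_pos: [0.542, -0.0251, 0.1033]
contact_force: [-3.6, -0.4, 12.6]
```

It bottomed at 0.1033 m with the force rising to 12.6 N. One slight extra press, then I'll retract and look.

```bash
python3 -m jog '{"xyz":[[0,0,0.02],[0,0,0],[0,0,0]],"spin":[0,0,0],"grip":[-1,-1,-1]}' |grep -E "tcp|contact"
python3 -m jog '{"xyz":[[0,0,-0.3],[0,0,-0.8],[0,0,-0.9],[0,0,-0.9],[-0.9,0,-0.9],[-0.9,0,0],[-0.9,0,0],[-0.9,0,0],[-0.9,0.5,0],[-0.5,0.9,0],[-0.2,0.9,0],[0,0,0]],"spin":[0,0,0,0,0,0,0,0,0,0,0,0],"grip":[-1,-1,-1,-1,-1,-1,-1,-1,-1,-1,-1,-1]}'
python3 -c "
from h import *
d=ctrl.camera('top');c=ctrl.camera('scene')
im=np.zeros((480,800,3),np.uint8);im[:440,:400]=cv2.resize(d['image'][185:240,240:290],None,fx=8,fy=8,interpolation=2);im[:480,400:]=cv2.resize(c['image'][170:250,240:307],(400,480),interpolation=2)
cv2.imwrite('pics/c8.png',im[:,:,::-1])"
```

```text
tcp_pos: [0.542, -0.0251, 0.1033]
contact_force: [-5.5, -0.9, 15.3]
clock: 13.35
tcp_pos: [0.533, -0.1983, 0.2144]
orientation: [0.855, 0.519, 0.001, -0.0]
contact_force: [-0.5, 0.1, 0.3]
width: 0.0003
finger_force: 0.0
```

View pics/c8.png

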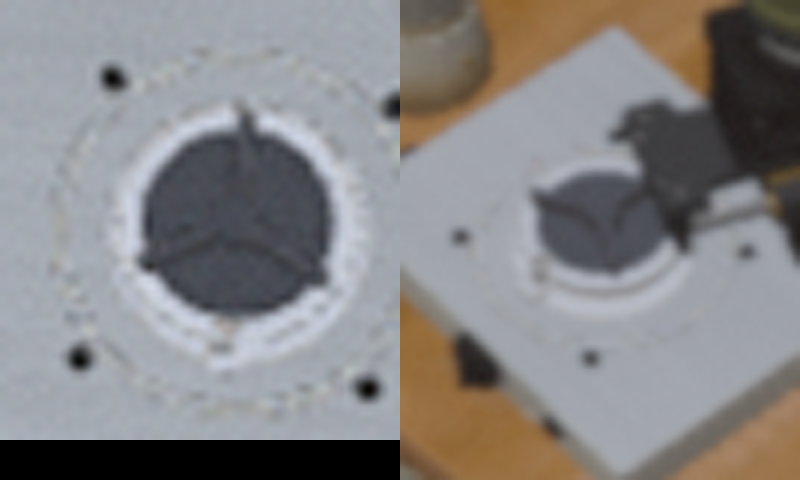

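In the final view the crown is flush on its cup, with the pin in the notch: (222,340) in the top view and (540,265) in the scene view. The arm is clear at z = 0.21.

```bash
python3 -c "from cell import ctrl;print(ctrl.close_job())"
```

```text
the job is handed in; nothing more can be done
None
```

The crown was turned about 39° until its notch stood over the pin, then pressed down 9 mm until it bottomed at 15 N; the arm moved clear and the job was handed in at about 13.5 s, with no verdict returned.

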